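# Open the sampling port and hold the dip rod through both bushings

## Task

On the sampling-port stand, first turn the valve lever clockwise (seen from above) to 60 degrees open, where its pointer stands at the one long mark of the scale. Then take the longer of the two rods from the rack, lower it gently through the upper bushing, the open valve port and the lower bushing until its tip hangs inside the small cup, clear of the cup's floor. Finish while still holding the rod there, upright and still, with the lever left at the mark; leave the shorter rod, the screw caps and the beaker alone.

Things in the scene. Friction and masses are not known exactly. Their poses are not given: they have to be found in the camera images.
- stand: Fixed stand: base 100 x 130 x 10 mm, column (34 mm wide) 64 mm from the bore on its -y side, two level bars from it along +y with brass bushing blocks on one vertical bore. Origin: on the bore axis, base underside; z up. Heights on the axis (mm): white cup floor 14, rim 34, inner diameter 33 to 37; lower bushing 45-60; valve plate 78-84; upper bushing 110-125. Top of the frame 126.
- upper_bushing (a point): centre of the upper bushing's top mouth, on the bore axis, 125 mm above the stand's underside; bore 15 mm, 15 mm long
- lower_bushing (a point): centre of the lower bushing's top mouth, on the same axis, 60 mm above the stand's underside; bore 14.5 mm, 15 mm long
- valve_stem (a point): point on the vertical stem about which the valve turns, 45 mm from the bore axis along the stand's +y, 80 mm above its underside. Axes as the stand's.
- valve (a joint): Valve opening, rad, growing clockwise from above: 0 shut; 1.047 (60 degrees): its 22 mm port is centred on the bore, elsewhere the plate blocks it; 1.35 end stop. Friction about 0.05 N m; stays where left. In the stand's frame the lever points from the stem at 135 degrees (from +x towards +y) minus the opening. White scale: short marks every 15 degrees, one long broad mark at 60.
- lever_grip (a point): middle of the graspable part of the upright black round grip on the lever, 16 mm in diameter, 68 mm from the stem axis; the point is 114 mm above the stand's underside, the grip's top 132 mm, the lever bar under it at 82 to 88 mm. It moves with the lever.
- dip_rod: The longer rod, loose, about 80 g, upright in either of the rack's two holes. Steel shank 12 mm in diameter, 120 mm long, its last 8 mm tapering to 6 mm diameter at the tip; above it a black round handle 23 mm in diameter, 45 mm long. Origin at the tip's end, z along the rod towards the handle (165 mm in all).
- rod_tip (a point): the lower end of the longer rod (same point and axes as dip_rod)
- rod_handle (a point): middle of the longer rod's handle, on its axis, 142.5 mm above the tip's end
- short_rod: The shorter rod, loose, in the other hole: the same handle and diameter, but a shank of only 70 mm (115 mm in all). Origin at its tip's end. Leave it alone.
- rack: Fixed grey rack block 56 x 156 x 50 mm, origin under its centre; two 13 mm holes on its y axis at -50 and +50 mm, open at the top (50 mm), with floor at 10 mm, so a rod's tip stands 10 mm above the table.
- screw_cap_a: small round screw cap, 32 mm in diameter, 14 mm high, loose on the table; bystander
- screw_cap_b: another such screw cap; bystander
- glass_beaker: clear beaker, 72 mm in diameter, 94 mm high, loose at the back beside the laptop; bystander

How it is judged:
On the way, in this order (a step that is already met when the one before it is completed fails the run):
1. the valve is set to 60 degrees open while the long rod still stands in the rack (value of joint valve between 0.947 and 1.147 rad and distance of rod_tip from where it was at the start of the episode below 0.02 m), for 0.3 s.
2. the long rod's tip is through the upper bushing (z of rod_tip in the frame of stand below 0.108 m and horizontal distance between rod_tip and upper_bushing below 0.012 m), for 0.2 s.
At the end, for the whole second after the job is handed in: Long rod gripped (over 2 N), still, spanning both bushings: tip 15.5 to 35 mm above the stand's underside and within 6 mm of the bore axis, handle within 8 mm of it, tilt under 0.08 rad; valve at 1.047 within 0.1 rad; short rod within 20 mm, bystanders within 30 mm of their starts (value of joint valve between 0.947 and 1.147 rad and z of rod_tip in the frame of stand between 0.0155 and 0.035 m and horizontal distance between rod_tip and lower_bushing below 0.006 m and horizontal distance between rod_handle and upper_bushing below 0.008 m and angle between dip_rod's own z axis and vertical below 0.08 rad and contact force between the fingers and dip_rod above 2 N and linear speed of dip_rod below 0.02 m/s and distance of short_rod from where it was at the start of the episode below 0.02 m and distance of each of screw_cap_a, screw_cap_b, glass_beaker from where it was at the start of the episode below 0.03 m); the arm keeps its last pose, push and grip.
It fails at once if the shorter rod is pulled or tipped (distance of short_rod from where it was at the start of the episode above 0.03 m or angle between short_rod's own z axis and vertical above 0.4 rad).
It fails at once if a bystander is disturbed (distance of any of screw_cap_a, screw_cap_b, glass_beaker from where it was at the start of the episode above 0.03 m).
It fails at once if the rod is forced hard against the stand (contact force between dip_rod and stand above 40 N).
It also fails if it takes over 64 s, if anything falls off the work surface, if the arm or the gripper's body presses on something with over 40 N, if the wrist force passes 120 N, or if a joint passes its speed limit or range.

## Robot

A 6-joint arm with a two-finger parallel gripper is mounted at the origin on a cart in front of the work surface, level with it; the furniture and walls round the work are solid. World frame = base frame: x ahead of the robot, y to its left, z up, the work surface at z = 0. Lengths are in m, angles in rad, forces in N, time in s.
With the tool pointing down it reaches from about 0.35 to 0.85 m from the base axis. Payload 8.1 kg.
Tool frame: the origin (TCP) lies at the very end of the fingers, on their centre line; the grasp point (between the pads) lies 19 mm behind it; z points along the fingers, y is the direction in which the jaws open and shut (so a half turn about z gives the same grasp; the last joint's range is limited). The gripper opens to 93 mm and grips with 3 to 60 N. Pads are 15 mm wide; open, the fingers measure 128 mm over their backs; the gripper's body (75 mm by 188 mm) begins 65 mm behind the grasp point.
Start: joints at [-0.085, 0.13, 1.488, -0, 1.523, -0.085], TCP at [0.6, 0, 0.219] pointing down, gripper open.
Joint ranges: [-2.96, 2.96], [-0.89, 2.26], [0.02, 2.5], [-1.34, 4.48], [0, 2.73], [-2.66, 2.66]. Speed limits (rad/s): [2.39, 2.39, 2.79, 3.14, 3.14, 3.14].

## Interface

Orientations are given as a rotation vector (axis times angle).
In Python, from plant import * gives the robot as it stands.
- The arm moves only by the tool apply_moves, never from a script. Its argument "commands" is one flat list of numbers, 7 for each row, row after row: the shift along the world's x, y, z in cm, then the turn, a rotation vector about the world's x, y, z in rad, then the finger opening in cm, from 0 to 9.3. A call has 1 to 8 rows; each row shifts and turns the pose as measured when the row begins; what a row does not reach is not made up. A row lasts 1/8 s, in which the tool goes at most 62.5 mm and 10.7 degrees, less where a joint would pass 70% of its speed; a pose out of reach is approached as far as the arm can. A call with a gripper value outside its range is refused whole. The fingers move at their own pace and stop on an object; "squeeze" is the grip in N (left out, the last holds). Time passes only in rows, so rows that do not move let the fingers close. It gives the time, the measured TCP pose, the force and the opening at its end, in the units of the state.
- read_state(): the state, without advancing time (a new reading comes with each control period).
- read_camera(name): name is "scene" or "side" or "wrist"; returns (picture, depth): 420x560x3 uint8, blue, green, red; 420x560 float32, m along the optical axis (not along the pixel's ray), 0 where there is no reading.
- camera_model(name): a dict with "intrinsics" (3x3 intrinsics, pixels), "R" (3x3) and "t" (3): a world point X has camera coordinates R X + t. Camera axes: x right, y down, z forward; pixel columns grow to the right and rows downward; lengths in m; the calibration is good to about 2 mm. A picture is of the moment at which its call begins: read the wrist's pose just before it. camera_model takes no time and is no camera call; for the wrist camera it gives the pose at the moment of the call.
- close_job(): hands the job in, once; it reports no verdict.
Trained networks look in the newest picture that a camera, given by its name, has taken for a name from the list of things; names that differ only in an ending like _2 or _b are one class to them, and where a whole thing is asked for, a point or a joint stands for the part that bears it (a point fixed in the world has none). Each returns a list of dicts, best first, with "conf" (0 to 1); they miss things now and then, are a little off and sometimes report something else, mostly with a low value. They report only what shows in the picture. A call takes as long as a camera call.
- find_in(query, camera): "point" ([x, y, z] in m, in the coordinates of the camera as it stood for that picture, good to about 4 mm: the middle of the surface that is visible of it).
- cut_out(query, camera): "mask" (420x560 bool, what is visible of it).
- spot_point(query, camera): "point" ([x, y, z] in m, in the coordinates of the camera as it stood for that picture, good to about 4 mm: a listed point, or the origin of a listed thing).
The state is a dict: "t": time; "q": joint angles; "dq": joint speeds; "joint_torque": joint torques, N m; "tool_pos": TCP position; "orientation": TCP orientation; "force": force on the tool from outside, world axes, zero at the start; "wrist_torque": the same for the moment, N m; "opening": finger opening in m.
Only numpy, scipy, OpenCV 4.12 (cv2) and the standard library are available. Lean on these libraries where they do the work, as an engineer would, in place of code of your own. Each camera call takes 0.05 s, during which the arm holds its last target. There are 200 camera calls.

## Working session

There is one attempt and no reset: what is moved stays moved. The work goes in short steps, Python scripts to look and compute and a tool call to move; the robot and the scene stay as the last step left them, time stands still between calls to the robot, and variables do not carry over. Pictures are saved under pics/ and viewed, about 8 in all and at most 12, crops included, and the job is handed in when it is done.

Besides the shell and the picture viewer there is one more tool, called after ">>>" by a JSON object that holds its "method" and its "body". apply_moves: Moves the arm, as the interface text tells. Its arguments: {"type":"object","properties":{"commands":{"type":"array"},"squeeze":{"type":"number"}},"required":["commands"]}

```bash
mkdir -p pics
cat > h.py <<'E'
from plant import *
import numpy as np, cv2
def w(p,cam,m=None):
    m=m or camera_model(cam); return np.array(m["R"]).T@(np.array(p)-np.array(m["t"]))
def px(X,cam):
    m=camera_model(cam); c=np.array(m["R"])@np.array(X)+m["t"]; u=np.array(m["intrinsics"])@c; return (u[:2]/u[2]).round(0)
E
python3 - <<'E'
from h import *
ims=[]
for c in ("scene","side"):
    im,d=read_camera(c); cv2.imwrite(f"pics/{c}0.png",im)
    for n in ["stand","upper_bushing","lower_bushing","valve_stem","lever_grip","rod_handle","rod_tip","dip_rod","short_rod","rack","screw_cap_a","glass_beaker"]:
        print(c,n,[(w(r["point"],c).round(4).tolist(),round(r["conf"],2)) for r in spot_point(n,c)[:3]])
s=read_state();print(s["t"],s["tool_pos"],s["orientation"])
E
```

```text
scene stand [([0.4901, -0.2028, 0.0054], 0.76)]
scene upper_bushing [([0.4878, -0.2028, 0.1252], 0.83)]
scene lower_bushing [([0.4903, -0.201, 0.0591], 0.82)]
scene valve_stem [([0.4937, -0.1585, 0.0797], 0.79)]
scene lever_grip [([0.4745, -0.0899, 0.1154], 0.8)]
scene rod_handle [([0.465, 0.3213, 0.1518], 0.64)]
scene rod_tip [([0.4851, -0.2019, 0.1284], 0.24)]
scene dip_rod []
scene short_rod [([0.4764, 0.2251, 0.0099], 0.72)]
scene rack [([0.4692, 0.2747, 0.0017], 0.98), ([0.614, 0.0795, 0.0002], 0.71)]
scene screw_cap_a [([0.4491, 0.0813, -0.0023], 0.62), ([0.5127, 0.0786, -0.0026], 0.52), ([0.4871, -0.1997, 0.0601], 0.51)]
scene glass_beaker [([0.6157, 0.0761, 0.001], 0.85), ([0.4748, -0.0925, 0.1151], 0.63)]
side stand [([0.4928, -0.1989, -0.0007], 0.85)]
side upper_bushing [([0.4901, -0.2006, 0.1264], 0.88), ([0.4898, -0.2014, 0.0642], 0.33), ([0.6133, 0.0812, -0.0018], 0.26)]
side lower_bushing [([0.4859, -0.1997, 0.0617], 0.59), ([0.4782, -0.092, 0.114], 0.25)]
side valve_stem [([0.4977, -0.1536, 0.0819], 0.9)]
side lever_grip [([0.4774, -0.0939, 0.1123], 0.7)]
side rod_handle [([0.4658, 0.3206, 0.1549], 0.61)]
side rod_tip []
side dip_rod []
side short_rod []
side rack [([0.4711, 0.273, 0.0036], 0.68)]
side screw_cap_a [([0.5146, 0.0781, 0.0003], 0.46), ([0.4486, 0.084, -0.002], 0.42)]
side glass_beaker [([0.6144, 0.0808, 0.0009], 0.98)]
1.3 [6.00021876e-01 3.60702794e-05 2.18636631e-01] [2.22140989e+00 2.22144324e+00 6.95215903e-05]
```

View pics/scene0.png

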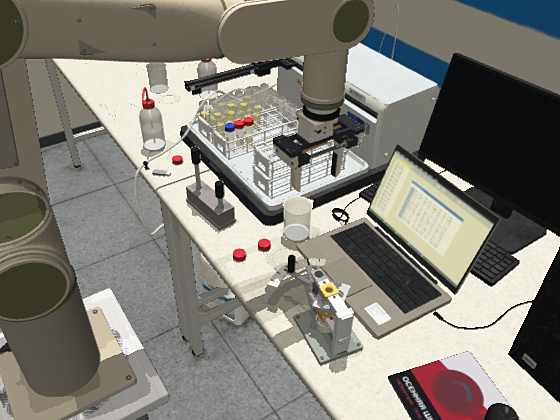

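View pics/side0.png

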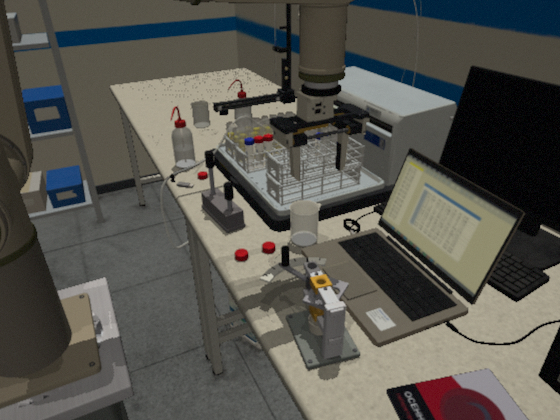

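The scene and side pictures agree: stand at about (0.49, -0.20), with the lever grip near (0.476, -0.092). The long rod is the far one in the rack (scene px 196,158; its handle is higher) and the short rod is the near one (219,187). I'll go above the lever and look from close by.

>>> {"method": "apply_moves", "body": {"commands": [-4, -3, 0, 0, 0, 0, 9.3, -4, -3, 0, 0, 0, 0, 9.3, -4, -3, 0, 0, 0, 0, 9.3, 0, 0, 0, 0, 0, 0, 6]}}

```text
t: 1.8
tool_pos: [0.4766, -0.0916, 0.2172]
orientation: [-2.219, -2.223, 0.002]
force: [-0.0, -0.0, 0.3]
opening: 0.0871
```

Run:
```python
from h import *
m=camera_model("wrist"); im,d=read_camera("wrist"); cv2.imwrite("pics/w1.png",im)
for n in ["upper_bushing","lower_bushing","valve_stem","lever_grip","stand"]:
    print(n,[(w(r["point"],"wrist",m).round(4).tolist(),round(r["conf"],2)) for r in spot_point(n,"wrist")[:3]])
s=read_state();print(s["t"],s["tool_pos"],s["opening"],"cam",w([0,0,0],"wrist",m))
# obstacles
for c in ("scene","side"):
    d=read_camera(c)[1]; mm=camera_model(c); v,u=np.nonzero(d>0); z=d[v,u]
    P=(np.linalg.inv(mm["intrinsics"])@np.c_[u*z,v*z,z].T).T; P=(P-mm["t"])@np.array(mm["R"])
    for zl in (0.03,0.1,0.15):
        k=(P[:,2]>zl)&(P[:,2]<zl+.05)&(P[:,0]>.53)&(P[:,0]<.75)&(abs(P[:,1]+.1)<.12)
        print(c,zl,k.sum(),P[k].min(0) if k.any() else "")
```

```text
upper_bushing [([0.4899, -0.2005, 0.1308], 0.97), ([0.5104, 0.0792, 0.0044], 0.64), ([0.4477, 0.0842, 0.0024], 0.56)]
lower_bushing [([0.4918, -0.1972, 0.0617], 0.81)]
valve_stem [([0.4995, -0.1537, 0.0753], 0.93)]
lever_grip [([0.4765, -0.0913, 0.1119], 0.93)]
stand []
2.1 [ 0.47917774 -0.08953886  0.21725236] 0.06394177302304427 cam [ 0.4764918  -0.0119538   0.38400449]
scene 0.03 179 [ 0.53013785 -0.20604279  0.05629764]
scene 0.1 0 
scene 0.15 0 
side 0.03 142 [ 0.53017314 -0.20453663  0.06072887]
side 0.1 0 
side 0.15 0
```

View pics/w1.png

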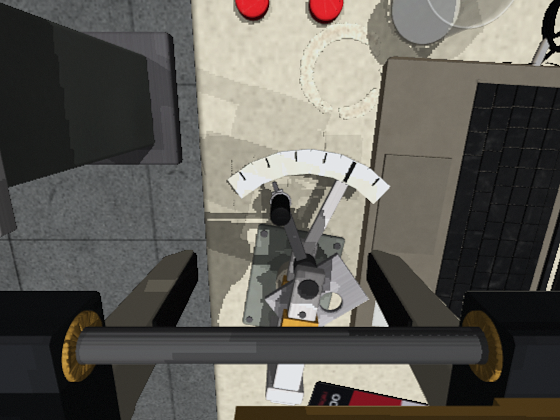

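The wrist picture shows the grip at (281,205), the scale marks at about (240,178), (268,162), (297,157), (325,160), the long one at (350,172), then (376,186). A circle through the marks gives the stem axis and the target direction.

Run:
```python
from h import *
from scipy.optimize import least_squares
m=camera_model("wrist"); im,d=read_camera("wrist"); K=np.array(m["intrinsics"])
def bp(u,v,z=None):
    if z is None: z=np.median(d[v-2:v+3,u-2:u+3])
    return w(np.linalg.inv(K)@[u,v,1]*z,"wrist",m)
# subpixel mark detection: dark pixels inside white scale
P=np.array([bp(u,v) for u,v in [(242,177),(268,162),(297,157),(325,160),(350,172),(376,186)]])
print(P.round(4))
print('white edge',[bp(u,v).round(4) for u,v in [(237,190),(310,152),(385,188)]])
f=least_squares(lambda p:np.concatenate([[p[0]+p[3]*np.cos(p[2]-i*np.pi/12)-q[0],p[1]+p[3]*np.sin(p[2]-i*np.pi/12)-q[1]] for i,q in enumerate(P)]),[.497,-.155,2.2,.09])
p=f.x;print("stem",p[:2],"dir0 deg",np.degrees(p[2]),"r",p[3],"res",f.fun.round(4))
st=np.array([.497,-.1555])
print("mark60 dir from net stem",np.degrees(np.arctan2(*(P[4,:2]-st)[::-1])))
for c in (p[:2],st):
  a=p[2]-np.pi/3; print("target grip",c+.068*np.array([np.cos(a),np.sin(a)]))
g=np.array([.4760,-.0920]); print("lever now",np.degrees(np.arctan2(*(g-p[:2])[::-1])))
cv2.imwrite("pics/w2.png",cv2.resize(im[130:330,200:420],None,fx=3,fy=3,interpolation=cv2.INTER_CUBIC))
```

```text
[[ 0.4422 -0.0719  0.0647]
 [ 0.4661 -0.058   0.0645]
 [ 0.4923 -0.0533  0.0649]
 [ 0.5176 -0.0559  0.0652]
 [ 0.5408 -0.0667  0.0653]
 [ 0.5656 -0.0797  0.0651]]
white edge [array([ 0.4373, -0.084 ,  0.0651]), array([ 0.504 , -0.049 ,  0.0633]), array([ 0.5748, -0.0821,  0.0627])]
stem [ 0.49711698 -0.15492261] dir0 deg 123.08645731078285 r 0.10070099947033676 res [-0.0001  0.0013 -0.0003 -0.0012 -0.0006 -0.001   0.0003 -0.0005  0.0019
  0.0016 -0.0012 -0.0003]
mark60 dir from net stem 63.721528455739396
target grip [ 0.52789687 -0.09428765]
target grip [ 0.52777989 -0.09486504]
lever now 108.55187870364335
```

View pics/w2.png

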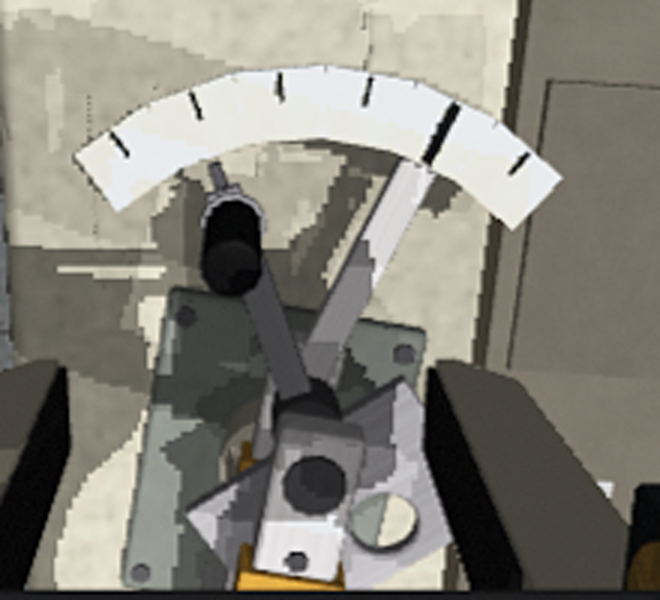

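>>> {"method": "apply_moves", "body": {"commands": [-0.3, -0.2, -4, 0, 0, 0, 6, 0, 0, -4, 0, 0, 0, 6, 0, 0, -3, 0, 0, 0, 6, 0, 0, -0.5, 0, 0, 0, 6, 0, 0, 0, 0, 0, 0, 6]}}

```text
t: 2.88
tool_pos: [0.4778, -0.0906, 0.1007]
orientation: [2.212, 2.23, 0.001]
force: [0.7, 0.3, -0.8]
opening: 0.0601
```

>>> {"method": "apply_moves", "body": {"commands": [-0.15, -0.15, -0.5, 0, 0, 0, 6, 0, 0, 0, 0, 0, 0, 1, 0, 0, 0, 0, 0, 0, 1, 0, 0, 0, 0, 0, 0, 1, 0, 0, 0, 0, 0, 0, 1, 0, 0, 0, 0, 0, 0, 1], "squeeze": 15}}

```text
t: 3.62
tool_pos: [0.4787, -0.0928, 0.0995]
orientation: [2.208, 2.226, 0.005]
force: [-0.9, -0.2, 0.2]
opening: 0.0155
```

>>> {"method": "apply_moves", "body": {"commands": [1.25, 0.2, 0, 0, 0, 0, 1, 1.2, 0, 0, 0, 0, 0, 1, 1.15, -0.2, 0, 0, 0, 0, 1, 0.6, -0.2, 0, 0, 0, 0, 1, 0, 0, 0, 0, 0, 0, 1, 0, 0, 0, 0, 0, 0, 1]}}

```text
t: 4.38
tool_pos: [0.5224, -0.0955, 0.099]
orientation: [2.21, 2.227, 0.001]
force: [-2.5, 0.2, 3.5]
opening: 0.0156
```

>>> {"method": "apply_moves", "body": {"commands": [0.5, -0.2, 0, 0, 0, 0, 1, 0, 0, 0, 0, 0, 0, 1, 0, 0, 0, 0, 0, 0, 1]}}

```text
t: 4.75
tool_pos: [0.5274, -0.0976, 0.0989]
orientation: [2.21, 2.227, 0.001]
force: [-2.8, 0.3, 2.1]
opening: 0.0156
```

Run:
```python
from h import *
im,d=read_camera("wrist"); cv2.imwrite("pics/w3.png",im)
m=camera_model("wrist")
for n in ["lever_grip","valve_stem"]:
    print(n,[(w(r["point"],"wrist",m).round(4).tolist(),round(r["conf"],2)) for r in spot_point(n,"wrist")[:2]])
print(read_state()["tool_pos"])
```

```text
lever_grip [([0.531, -0.0952, 0.1085], 0.75)]
valve_stem []
[ 0.52741415 -0.09763285  0.09892899]
```

View pics/w3.png

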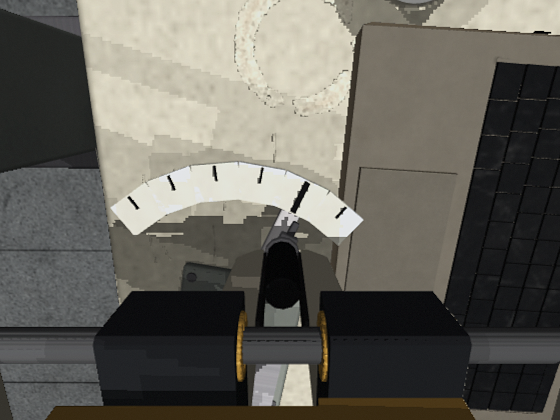

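The pointer (px 291,212) ends right at the long mark (300,197). I'll release, rise and verify without the occlusion.

>>> {"method": "apply_moves", "body": {"commands": [0, 0, 0, 0, 0, 0, 5, 0, 0, 0, 0, 0, 0, 5, 0, 0, 0, 0, 0, 0, 5, 0, 0, 5, 0, 0, 0, 5, 0, 0, 6, 0, 0, 0, 5, -0.5, 0, 3, 0, 0, 0, 5, 0, 0, 0, 0, 0, 0, 5]}}

```text
t: 5.78
tool_pos: [0.5219, -0.0967, 0.2423]
orientation: [2.209, 2.228, 0.004]
force: [-0.8, 0.2, -0.2]
opening: 0.0499
```

Run:
```python
from h import *
im,d=read_camera("wrist"); m=camera_model("wrist")
for n in ["lever_grip","valve_stem","upper_bushing","lower_bushing"]:
    print(n,[(w(r["point"],"wrist",m).round(4).tolist(),round(r["conf"],2)) for r in spot_point(n,"wrist")[:2]])
cv2.imwrite("pics/w4.png",cv2.resize(im[130:400,130:400],None,fx=2.2,fy=2.2,interpolation=cv2.INTER_CUBIC))
s=read_state();print(s["t"],s["tool_pos"])
```

```text
lever_grip [([0.5346, -0.0962, 0.1131], 0.57)]
valve_stem [([0.4957, -0.1529, 0.0737], 0.92)]
upper_bushing [([0.4895, -0.2024, 0.1293], 0.58)]
lower_bushing [([0.4897, -0.1931, 0.0607], 0.85)]
6.025 [ 0.519497   -0.09596895  0.23693367]
```

View pics/w4.png

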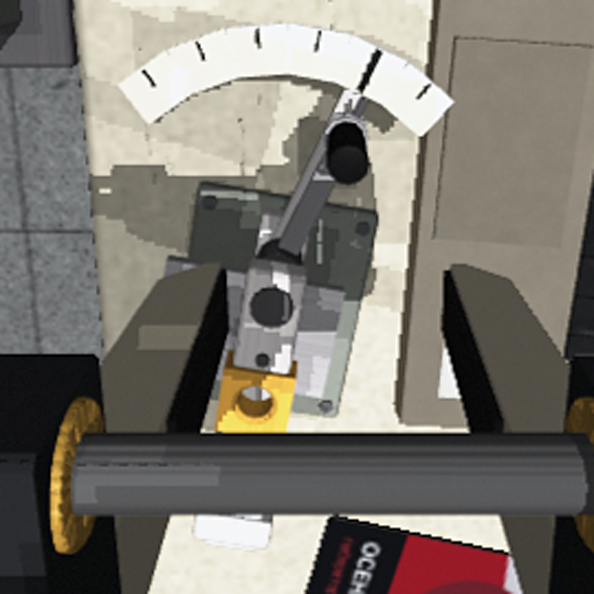

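Run:
```python
from h import *
im,d=read_camera("wrist"); m=camera_model("wrist"); K=np.array(m["intrinsics"]); C=w([0,0,0],"wrist",m)
def plane(u,v,z):
    r=w(np.linalg.inv(K)@[u,v,1],"wrist",m)-C; return C+r*(z-C[2])/r[2]
f=lambda a,b:(130+a/2.2,130+b/2.2)
t=plane(*f(353,92),.085); mk=[plane(*f(*q),.065) for q in ((363,88),(378,52))]
print("C",C,"depth tip z",[w(np.linalg.inv(K)@[u,v,1]*d[v,u],"wrist",m).round(4) for u,v in((290,172),(289,174),(288,177))])
for st in ([.497,-.155],[.4957,-.1545]):
  for p in [t]+mk: print(np.degrees(np.arctan2(p[1]-st[1],p[0]-st[0])),np.hypot(*(p[:2]-st)))
print("stem top?",plane(*f(271,307),.1265),"hole",plane(*f(256,401),.125))
# yellow mask top face
hsv=cv2.cvtColor(im,cv2.COLOR_BGR2HSV); y=cv2.inRange(hsv,(15,120,140),(35,255,255))
v,u=np.nonzero(y); print("yellow",u.min(),u.max(),v.min(),v.max(), d[300,236])
```

```text
C [ 0.51934563 -0.01653315  0.40400259] depth tip z [array([ 0.5268, -0.0779,  0.0591]), array([ 0.5258, -0.0798,  0.0595]), array([ 0.5249, -0.0827,  0.0601])]
70.08258195667047 0.08708317376347742
66.70828777980913 0.08724726755258351
66.99739617985948 0.10423283241351589
69.16613987375507 0.08706708374909801
65.79496129675458 0.0873131451545838
66.2326122977895 0.10428988418976438
stem top? [ 0.49481942 -0.150977    0.1265    ] hole [ 0.48790216 -0.19385698  0.125     ]
yellow 152 407 302 379 0.3148091
```

Run:
```python
from h import *
im,d=read_camera("wrist"); m=camera_model("wrist"); cv2.imwrite("pics/w5full.png",im); np.savez("w5.npz",d=d,R=m["R"],t=m["t"],K=m["intrinsics"])
cv2.imwrite("pics/w5.png",cv2.resize(im[135:235,230:350],None,fx=6,fy=6,interpolation=cv2.INTER_CUBIC))
print(read_state()["tool_pos"])
```

```text
[ 0.51965855 -0.0960294   0.23731325]
```

View pics/w5.png

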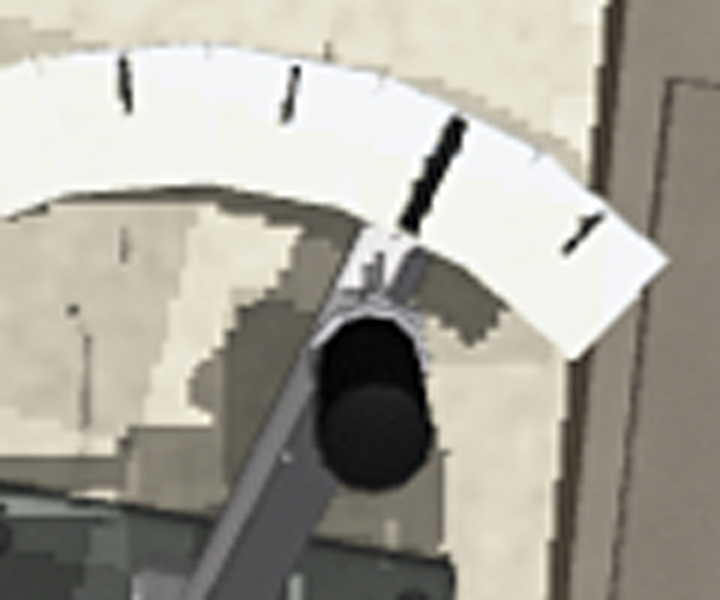

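Run:
```python
from h import *
from scipy.optimize import least_squares
z=np.load("w5.npz"); m=dict(R=z["R"],t=z["t"]); K=z["K"]; d=z["d"]; C=w([0,0,0],"wrist",m)
def plane(a,b,h):
    r=w(np.linalg.inv(K)@[230+a/6,135+b/6,1],"wrist",m)-C; return C+r*(h-C[2])/r[2]
P=[plane(a,b,.065) for a,b in((126,85),(291,95),(436,175),(584,232))]
# 0/15 deg marks in w4 crop (148,77),(200,50)
P=[plane((130+a/2.2-230)*6,(130+b/2.2-135)*6,.065) for a,b in((150,77),(201,50))]+P
for fixr in (0,1):
  F=lambda p:np.concatenate([[p[0]+p[3+(i!=4)]*0+(p[3] if i!=4 else p[4])*np.cos(p[2]-i*np.pi/12)-q[0],p[1]+(p[3] if i!=4 else p[4])*np.sin(p[2]-i*np.pi/12)-q[1]] for i,q in enumerate(P)])
p=least_squares(F,[.497,-.155,2.2,.1,.1]).x; st=p[:2]; print("stem",st,"mark60",np.degrees(p[2])-60,p[3:],F(p).round(4))
for h in (.075,.082,.088):
  q=plane(377,255,h); print("tip",h,q,np.degrees(np.arctan2(*(q[:2]-st)[::-1])),np.hypot(*(q[:2]-st)))
q=plane(375,438,.132);print("grip top",q,np.degrees(np.arctan2(*(q[:2]-st)[::-1])),np.hypot(*(q[:2]-st)))
for a,b in ((463,120),(408,230)):
  q=plane(a,b,.065);print("mark",np.degrees(np.arctan2(*(q[:2]-st)[::-1])))
```

```text
stem [ 0.49549906 -0.15696706] mark60 63.85472945277364 [0.10308331 0.09790573] [-0.0001 -0.0005  0.0012 -0.0006 -0.0008  0.0012 -0.0002  0.0008 -0.0003
  0.0002  0.0002 -0.001 ]
tip 0.075 [ 0.52938721 -0.08040562  0.075     ] 66.12452960727272 0.08372610512527517
tip 0.082 [ 0.52917488 -0.07904811  0.082     ] 66.62646140577894 0.08488476537777899
tip 0.088 [ 0.52899288 -0.07788454  0.088     ] 67.04588237643773 0.08588295756451617
grip top [ 0.52778777 -0.09415182  0.132     ] 62.79562809680882 0.0706280096345504
mark 63.780776209272986
mark 63.57472500017736
```

Run:
```python
from h import *
for c in ("scene","side"):
    d=read_camera(c)[1]; mm=camera_model(c); v,u=np.nonzero(d>0); z=d[v,u]
    P=(np.linalg.inv(mm["intrinsics"])@np.c_[u*z,v*z,z].T).T; P=(P-mm["t"])@np.array(mm["R"])
    for a in np.arange(.36,.66,.04):
      r=[]
      for b in np.arange(.04,.48,.04):
        k=(P[:,0]>a)&(P[:,0]<a+.04)&(P[:,1]>b)&(P[:,1]<b+.04)
        r.append(round(float(np.percentile(P[k,2],98)),2) if k.sum()>5 else -1)
      print(c,round(a,2),r)
```

```text
scene 0.36 [0.0, 0.0, 0.0, 0.0, 0.0, 0.0, 0.0, 0.0, 0.0, 0.0, 0.0]
scene 0.4 [0.02, 0.01, 0.0, 0.0, 0.0, 0.0, 0.04, 0.05, -0.0, 0.0, 0.0]
scene 0.44 [0.02, 0.01, 0.0, 0.05, 0.12, 0.05, 0.17, 0.17, 0.0, 0.0, 0.01]
scene 0.48 [0.01, 0.01, 0.0, 0.04, 0.12, 0.05, 0.05, 0.05, -0.0, 0.0, 0.0]
scene 0.52 [0.01, 0.01, 0.03, 0.03, 0.03, 0.04, 0.03, 0.03, 0.03, 0.03, 0.03]
scene 0.56 [0.09, 0.09, 0.06, 0.11, 0.16, 0.14, 0.06, 0.06, 0.1, 0.11, 0.11]
scene 0.6 [0.09, 0.09, 0.06, 0.16, 0.16, 0.17, 0.05, 0.05, 0.15, 0.15, 0.15]
scene 0.64 [0.09, 0.09, -0.74, 0.16, 0.17, 0.16, 0.05, 0.05, 0.15, 0.15, 0.15]
side 0.36 [0.0, 0.0, 0.0, 0.0, 0.0, 0.0, 0.0, 0.0, 0.0, 0.0, 0.0]
side 0.4 [0.01, 0.02, 0.0, 0.0, 0.0, 0.0, 0.01, 0.05, 0.0, 0.0, 0.0]
side 0.44 [0.02, 0.02, 0.0, 0.05, 0.13, 0.05, 0.17, 0.18, 0.0, 0.0, 0.0]
side 0.48 [0.02, 0.02, 0.0, 0.03, 0.12, 0.05, 0.05, 0.05, -0.57, 0.0, 0.0]
side 0.52 [0.02, 0.02, 0.02, 0.03, 0.03, 0.02, 0.02, 0.02, 0.03, 0.04, 0.02]
side 0.56 [0.09, 0.09, 0.06, 0.1, 0.11, 0.1, 0.06, 0.06, 0.08, 0.11, 0.11]
side 0.6 [0.09, 0.09, 0.06, 0.16, 0.15, 0.14, 0.05, 0.05, 0.14, 0.15, 0.15]
side 0.64 [0.09, 0.09, -1, 0.16, 0.14, 0.11, 0.05, 0.05, 0.08, 0.08, 0.15]
```

>>> {"method": "apply_moves", "body": {"commands": [0, 1, 2, 0, 0, 0, 6, -1, 6, 0, 0, 0, 0, 6, -1, 6, 0, 0, 0, 0, 6, -1, 6, 0, 0, 0, 0, 6, -1, 6, 0, 0, 0, 0, 6, -1, 6, 0, 0, 0, 0, 6, 0, 4, 0, 0, 0, 0, 6, 0, 0, 0, 0, 0, 0, 6]}}

```text
t: 7.22
tool_pos: [0.4673, 0.267, 0.2698]
orientation: [2.213, 2.228, 0.014]
force: [-0.1, -1.2, 0.6]
opening: 0.0598
```

Run:
```python
from h import *
s=read_state();print(s["t"],s["tool_pos"],s["orientation"])
for c in ("wrist","scene","side"):
    im,d=read_camera(c); m=camera_model(c); K=np.array(m["intrinsics"])
    for n in ["rod_handle","dip_rod"]:
        print(c,n,[(w(r["point"],c,m).round(4).tolist(),round(r["conf"],2)) for r in spot_point(n,c)[:3]])
    if c=="wrist":
        cv2.imwrite("pics/w6.png",im)
        v,u=np.nonzero(d>0); z=d[v,u]; P=(np.linalg.inv(K)@np.c_[u*z,v*z,z].T).T; P=(P-m["t"])@np.array(m["R"])
        k=(abs(P[:,2]-.172)<.008)&(abs(P[:,0]-.465)<.03)&(abs(P[:,1]-.32)<.03)
        print(k.sum(), P[k].mean(0) if k.any() else "", P[k].min(0),P[k].max(0))
```

```text
7.225 [0.46725654 0.26699504 0.26977565] [2.21317534 2.2284474  0.01384296]
wrist rod_handle [([0.463, 0.324, 0.1555], 0.86)]
wrist dip_rod [([0.4641, 0.3208, 0.0077], 0.6), ([0.446, 0.0844, 0.0031], 0.6)]
784 [0.46475561 0.32427253 0.17479222] [0.45314645 0.31277196 0.16450522] [0.47651092 0.3350302  0.17783708]
scene rod_handle [([0.4647, 0.323, 0.1528], 0.85), ([0.6145, 0.0767, -0.0016], 0.5), ([0.526, -0.0953, 0.1146], 0.23)]
scene dip_rod []
side rod_handle [([0.4668, 0.3214, 0.1559], 0.76)]
side dip_rod []
```

View pics/w6.png

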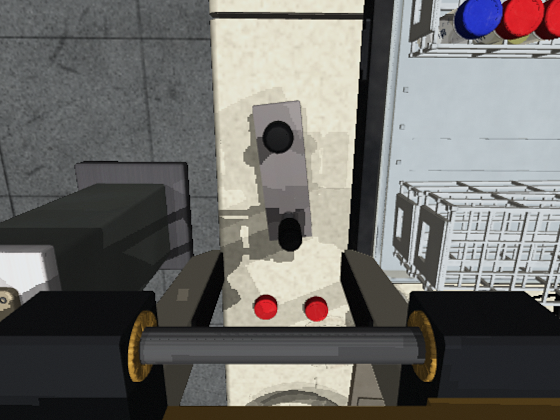

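The long rod's handle is at px (278,137), about (0.465, 0.323); the short one is at (290,235). I'll centre over the long one.

>>> {"method": "apply_moves", "body": {"commands": [0, 4, 0, 0, 0, 0, 6, 0, 0, 0, 0, 0, 0, 6, 0, 0, 0, 0, 0, 0, 6]}}

```text
t: 8.05
tool_pos: [0.4691, 0.3016, 0.2685]
orientation: [2.223, 2.218, 0.011]
force: [-0.1, 0.1, -0.3]
opening: 0.0601
```

Run:
```python
from h import *
s=read_state();print(s["t"],s["tool_pos"],s["orientation"])
```

```text
8.05 [0.4691235  0.30155427 0.26849833] [2.2229568  2.21766426 0.01091358]
```

>>> {"method": "apply_moves", "body": {"commands": [-0.4, 2.1, 0, 0, 0, 0, 6, 0, 0, -3, 0, 0, 0, 6, 0, 0, -4, 0, 0, 0, 6, 0, 0, -3, 0, 0, 0, 6, 0, 0, 0, 0, 0, 0, 6]}}

```text
t: 8.68
tool_pos: [0.4646, 0.3255, 0.1674]
orientation: [2.226, 2.215, 0.016]
force: [-0.0, 0.5, -1.4]
opening: 0.06
```

>>> {"method": "apply_moves", "body": {"commands": [0, -0.25, -2.4, -0.006, 0.008, 0, 6, 0, 0, -0.4, 0, 0, 0, 6, 0, 0, 0, 0, 0, 0, 6]}}

```text
t: 9.05
tool_pos: [0.4659, 0.3242, 0.1407]
orientation: [2.226, 2.216, 0.005]
force: [0.9, 0.2, 0.6]
opening: 0.0599
```

>>> {"method": "apply_moves", "body": {"commands": [0, -0.1, -0.2, 0, 0, 0, 3, 0, 0, 0, 0, 0, 0, 1.5, 0, 0, 0, 0, 0, 0, 1.5, 0, 0, 0, 0, 0, 0, 1.5, 0, 0, 0, 0, 0, 0, 1.5, 0, 0, 0, 0, 0, 0, 1.5], "squeeze": 25}}

```text
t: 9.8
tool_pos: [0.4666, 0.3238, 0.1409]
orientation: [2.227, 2.215, 0.009]
force: [-1.1, 0.3, 0.7]
opening: 0.0223
```

>>> {"method": "apply_moves", "body": {"commands": [0, 0, 1, 0, 0, 0, 1.5, 0, 0, 2.5, 0, 0, 0, 1.5, 0, 0, 3, 0, 0, 0, 1.5, 0, 0, 3, 0, 0, 0, 1.5, 0, 0, 3, 0, 0, 0, 1.5, 0, 0, 3, 0, 0, 0, 1.5, 0, 0, 0, 0, 0, 0, 1.5]}}

```text
t: 10.68
tool_pos: [0.4675, 0.3233, 0.3047]
orientation: [2.225, 2.213, 0.017]
force: [-0.2, 0.4, -0.5]
opening: 0.0227
```

Run:
```python
from h import *
s=read_state();print(s["t"],s["tool_pos"],s["orientation"],s["force"])
for c in ("scene","side","wrist"):
    im,d=read_camera(c);m=camera_model(c);cv2.imwrite(f"pics/lift_{c}.png",im)
    for n in ("rod_tip","rod_handle"):
        print(c,n,[(w(r["point"],c,m).round(4).tolist(),round(r["conf"],2)) for r in spot_point(n,c)[:2]])
```

```text
10.675 [0.46752868 0.32333958 0.30465187] [2.22504979 2.2126584  0.01676252] [-0.18172035  0.36525726 -0.54210024]
scene rod_tip [([0.463, 0.3251, 0.1699], 0.73), ([0.5274, -0.0959, 0.116], 0.2)]
scene rod_handle [([0.4688, 0.3228, 0.3191], 0.6)]
side rod_tip [([0.4625, 0.3258, 0.1685], 0.88)]
side rod_handle [([0.4677, 0.3215, 0.3168], 0.84)]
wrist rod_tip [([0.4629, 0.3201, 0.1732], 0.69), ([0.4706, 0.2771, -0.0011], 0.4)]
wrist rod_handle [([0.4643, 0.3251, 0.3159], 0.56)]
```

>>> {"method": "apply_moves", "body": {"commands": [0, -2, 0, -0.005, 0.01, 0, 1.5, 0.2, -5, 0, 0, 0, 0, 1.5, 0.3, -6, 0, 0, 0, 0, 1.5, 0.3, -6, 0, 0, 0, 0, 1.5, 0.3, -6, 0, 0, 0, 0, 1.5, 0.3, -6, 0, 0, 0, 0, 1.5, 0.3, -4, 0, 0, 0, 0, 1.5, 0, -1, 0, 0, 0, 0, 1.5]}}

```text
t: 12.12
tool_pos: [0.4776, -0.0545, 0.2981]
orientation: [-2.225, -2.214, 0.022]
force: [-0.7, 0.5, -0.5]
opening: 0.0226
```

>>> {"method": "apply_moves", "body": {"commands": [0.3, -5, 0, 0, 0, 0, 1.5, 0.3, -5, 0, 0, 0, 0, 1.5, 0, -2, 0, 0, 0, 0, 1.5, 0, 0, 0, 0, 0, 0, 1.5, 0, 0, 0, 0, 0, 0, 1.5]}}

```text
t: 12.75
tool_pos: [0.4816, -0.177, 0.2978]
orientation: [-2.223, -2.212, 0.021]
force: [1.0, 0.3, -0.6]
opening: 0.0226
```

```bash
cat > st.py <<'E'
from h import *
from scipy.spatial.transform import Rotation as R
def st():
    s=read_state(); zt=R.from_rotvec(s["orientation"]).as_matrix()[:,2]
    print("t",s["t"],"tcp",s["tool_pos"].round(4),"tilt",zt[:2].round(4),"fix wx,wy",(-zt[1]).round(4),zt[0].round(4),"F",np.round(s["force"],1),"op",s["opening"]); return s
def rod(cams=("scene","side")):
  for c in cams:
    im,d=read_camera(c);m=camera_model(c)
    for n in ("rod_tip","rod_handle","upper_bushing"):
        print(c,n,[(w(r["point"],c,m).round(4).tolist(),round(r["conf"],2)) for r in spot_point(n,c)[:2]])
    yield c,im,d,m
E
python3 - <<'E'
from st import *
st()
for c,im,d,m in rod(("scene","side","wrist")):
    cv2.imwrite(f"pics/over_{c}.png",im)
    if c!="wrist":
        u,v=px([.489,-.201,.2],c).astype(int); k=im[max(v-50,0):v+50,u-50:u+50]; cv2.imwrite(f"pics/o_{c}.png",cv2.resize(k,None,fx=4,fy=4,interpolation=cv2.INTER_CUBIC))
cv2.imwrite("pics/o.png",np.hstack([cv2.imread("pics/o_scene.png"),cv2.imread("pics/o_side.png")]))
E
```

```text
t 12.75 tcp [ 0.4816 -0.177   0.2978] tilt [-0.0131 -0.0056] fix wx,wy 0.0056 -0.0131 F [ 1.   0.3 -0.6] op 0.02260499298683289
scene rod_tip [([0.4769, -0.1803, 0.1646], 0.74)]
scene rod_handle [([0.4796, -0.1756, 0.3107], 0.73)]
scene upper_bushing [([0.4886, -0.2, 0.1265], 0.73)]
side rod_tip [([0.4728, -0.1766, 0.1686], 0.96)]
side rod_handle [([0.4845, -0.1782, 0.3133], 0.74)]
side upper_bushing [([0.4881, -0.2004, 0.1249], 0.96), ([0.5287, -0.0968, 0.1152], 0.73)]
wrist rod_tip [([0.4801, -0.179, 0.165], 0.85)]
wrist rod_handle [([0.4811, -0.1753, 0.3144], 0.93)]
wrist upper_bushing [([0.4901, -0.1988, 0.1315], 0.66)]
```

View pics/o.png

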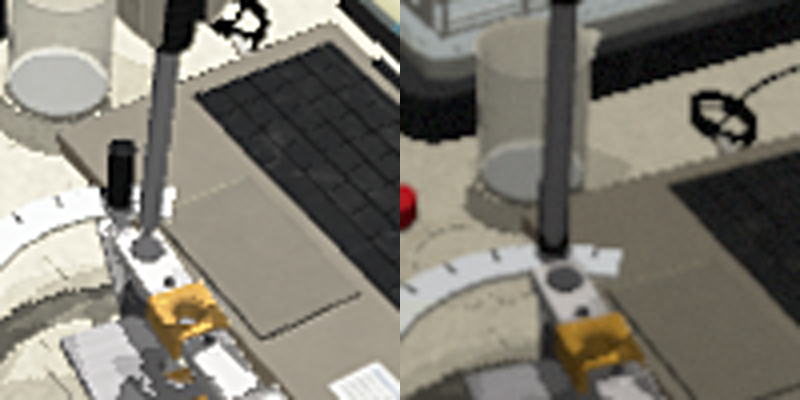

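>>> {"method": "apply_moves", "body": {"commands": [0.8, -2.2, -0.5, 0.006, -0.013, 0, 1.5, 0, 0, 0, 0, 0, 0, 1.5, 0, 0, 0, 0, 0, 0, 1.5]}}

```text
t: 13.72
tool_pos: [0.49, -0.1997, 0.293]
orientation: [2.227, 2.215, 0.001]
force: [-0.8, 0.3, -1.4]
opening: 0.0223
```

```bash
cat >> st.py <<'E'
def line(cams=("scene","side")):
  # rod shank line by mask in each camera; intersect the two planes -> 3D line; also rays through bushing
  N=[];out={}
  for c in cams:
    im,d=read_camera(c); m=camera_model(c); K=np.array(m["intrinsics"]); Rm=np.array(m["R"]); C=w([0,0,0],c,m)
    r=cut_out("dip_rod",c)
    if not r: print(c,"no mask"); continue
    M=r[0]["mask"]; rows=np.nonzero(M.any(1))[0]
    mid=np.array([[np.nonzero(M[v])[0].mean(),v,M[v].sum()] for v in rows])
    np.save(f"mid_{c}.npy",mid)
    fit=np.polyfit(mid[:,1],mid[:,0],1); res=mid[:,0]-np.polyval(fit,mid[:,1])
    g=abs(res)<1.5; fit=np.polyfit(mid[g,1],mid[g,0],1)
    v0,v1=rows[0],rows[-1]
    a,b=[Rm.T@np.linalg.inv(K)@[np.polyval(fit,v),v,1] for v in (v0,v1)]
    n=np.cross(a,b); n/=np.linalg.norm(n); N.append((n,n@C)); print(c,"rows",v0,v1,"conf",r[0]["conf"],"resid",res.std().round(2),"tip px",np.polyval(fit,v1).round(1),v1)
  if len(N)==2:
    A=np.array([N[0][0],N[1][0]]); bb=np.array([N[0][1],N[1][1]])
    for h in (.125,.17,.3):
      xy=np.linalg.solve(A[:,:2],bb-A[:,2]*h); print("axis at",h,xy.round(4))
E
python3 - <<'E'
from st import *
st(); line()
for c,im,d,m in rod(("scene","side","wrist")): pass
E
```

```text
t 13.725 tcp [ 0.49   -0.1997  0.293 ] tilt [0.0005 0.0002] fix wx,wy -0.0002 0.0005 F [-0.8  0.3 -1.4] op 0.02227930482111893
scene rows 208 276 conf 0.76 resid 0.67 tip px 329.0 276
side rows 174 264 conf 0.62 resid 0.73 tip px 319.3 264
axis at 0.125 [ 0.4859 -0.2002]
axis at 0.17 [ 0.4868 -0.2013]
axis at 0.3 [ 0.4895 -0.2044]
scene rod_tip [([0.4881, -0.2005, 0.1593], 0.86)]
scene rod_handle [([0.4885, -0.2019, 0.306], 0.86), ([0.485, -0.198, 0.16], 0.66)]
scene upper_bushing [([0.4852, -0.2018, 0.1281], 0.6)]
side rod_tip [([0.4834, -0.198, 0.1604], 0.68), ([0.4942, -0.2002, -0.0022], 0.58)]
side rod_handle [([0.4948, -0.2015, 0.3064], 0.87)]
side upper_bushing [([0.4908, -0.2026, 0.126], 0.75)]
wrist rod_tip []
wrist rod_handle [([0.4881, -0.1967, 0.3057], 0.73)]
wrist upper_bushing [([0.485, -0.2013, 0.1344], 0.73)]
```

>>> {"method": "apply_moves", "body": {"commands": [0.1, -0.1, -1.5, 0, 0, 0, 1.5, 0, 0, -0.8, 0, 0, 0, 1.5, 0, 0, 0, 0, 0, 0, 1.5, 0, 0, 0, 0, 0, 0, 1.5]}}

```text
t: 15.02
tool_pos: [0.4906, -0.2008, 0.2672]
orientation: [-2.226, -2.215, 0.0]
force: [0.0, -0.1, -0.4]
opening: 0.0221
```

Run:
```python
from st import *
st(); line(); o=[]
for c,im,d,m in rod(("scene","side")):
    u,v=px([.489,-.201,.14],c).astype(int); o.append(cv2.resize(im[v-37:v+38,u-25:u+25],None,fx=8,fy=8,interpolation=cv2.INTER_CUBIC))
    print(c,"crop org",u-25,v-37)
cv2.imwrite("pics/o2.png",np.hstack(o))
```

```text
t 15.025 tcp [ 0.4906 -0.2008  0.2672] tilt [-0.0009  0.0007] fix wx,wy -0.0007 -0.0009 F [ 0.  -0.1 -0.4] op 0.022105439460491576
scene rows 219 285 conf 0.6 resid 0.73 tip px 328.2 285
side rows 190 275 conf 0.57 resid 0.62 tip px 319.4 275
axis at 0.125 [ 0.4888 -0.1988]
axis at 0.17 [ 0.4887 -0.2017]
axis at 0.3 [ 0.4884 -0.2102]
scene rod_tip [([0.489, -0.2012, 0.1353], 0.86)]
scene rod_handle [([0.4903, -0.2004, 0.2786], 0.9), ([0.4722, 0.2277, 0.0099], 0.59)]
scene upper_bushing [([0.4864, -0.2007, 0.1267], 0.77)]
scene crop org 304 246
side rod_tip []
side rod_handle [([0.4922, -0.2028, 0.2825], 0.88)]
side upper_bushing [([0.493, -0.204, 0.1264], 0.7)]
side crop org 295 237
```

View pics/o2.png

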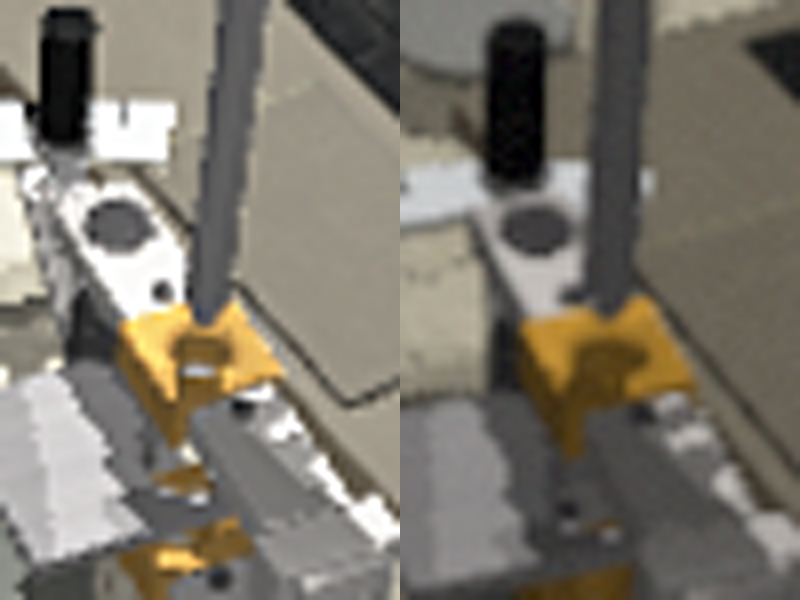

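Run:
```python
from h import *
for c in ("scene","side"):
    m=camera_model(c)
    f=lambda X:(lambda q:(np.array(m["intrinsics"])@q)[:2]/q[2])(np.array(m["R"])@np.array(X)+m["t"])
    b=f([.489,-.201,.125]); print(c,"mouth",b,"tip-mouth x8",8*(f([.489,-.201,.136])-b),"per cm x,y (x8)",8*(f([.499,-.201,.125])-b),8*(f([.489,-.191,.125])-b))
```

```text
scene mouth [328.45391609 288.64243317] tip-mouth x8 [  3.49622783 -30.23016656] per cm x,y (x8) [ 31.99348352 -16.37414633] [-24.73619166 -25.61187849]
side mouth [319.7023728 281.2054535] tip-mouth x8 [  1.59962495 -39.31864695] per cm x,y (x8) [ 39.38554596 -13.75299408] [-23.45579955 -26.4761532 ]
```

Both views put the tip within about 1 mm of the mouth axis (tip px (203,322) over hole (203,347) in scene; (610,318) over (605,355) in side). I'll lower gently and watch the force.

>>> {"method": "apply_moves", "body": {"commands": [0.05, 0.08, -0.5, 0, 0, 0, 1.5, 0, 0, -0.7, 0, 0, 0, 1.5, 0, 0, -0.7, 0, 0, 0, 1.5, 0, 0, -0.7, 0, 0, 0, 1.5, 0, 0, 0, 0, 0, 0, 1.5]}}

```text
t: 16.25
tool_pos: [0.4908, -0.1998, 0.2386]
orientation: [-2.226, -2.214, 0.001]
force: [1.2, -0.2, 0.1]
opening: 0.0225
```

>>> {"method": "apply_moves", "body": {"commands": [0, 0, -0.7, 0, 0, 0, 1.5, 0, 0, -0.7, 0, 0, 0, 1.5, 0, 0, -0.7, 0, 0, 0, 1.5, 0, 0, 0, 0, 0, 0, 1.5]}}

```text
t: 16.75
tool_pos: [0.4908, -0.1997, 0.2161]
orientation: [-2.226, -2.214, 0.001]
force: [-0.3, 0.4, -0.4]
opening: 0.0224
```

Run:
```python
from st import *
st(); line()
for _ in rod(): pass
```

```text
t 16.75 tcp [ 0.4908 -0.1997  0.2161] tilt [-0.0018  0.0012] fix wx,wy -0.0012 -0.0018 F [-0.3  0.4 -0.4] op 0.02238004987597836
scene rows 240 292 conf 0.61 resid 0.7 tip px 327.6 292
side rows 216 296 conf 0.82 resid 0.72 tip px 318.0 296
axis at 0.125 [ 0.4884 -0.2009]
axis at 0.17 [ 0.4898 -0.2022]
axis at 0.3 [ 0.4938 -0.2061]
scene rod_tip [([0.4869, -0.1983, 0.0849], 0.66), ([0.4747, 0.2245, 0.0127], 0.62)]
scene rod_handle [([0.4926, -0.2021, 0.2296], 0.66)]
scene upper_bushing [([0.4848, -0.2005, 0.1277], 0.7)]
side rod_tip []
side rod_handle [([0.4901, -0.2024, 0.2316], 0.91)]
side upper_bushing [([0.4928, -0.2001, 0.1232], 0.91), ([0.4977, -0.1559, 0.0837], 0.34)]
```

>>> {"method": "apply_moves", "body": {"commands": [0, 0, -0.7, 0, 0, 0, 1.5, 0, 0, -0.6, 0, 0, 0, 1.5, 0, 0, -0.5, 0, 0, 0, 1.5, 0, 0, -0.4, 0, 0, 0, 1.5, 0, 0, -0.4, 0, 0, 0, 1.5, 0, 0, 0, 0, 0, 0, 1.5]}}

```text
t: 18.1
tool_pos: [0.4909, -0.1998, 0.1885]
orientation: [-2.226, -2.215, 0.001]
force: [-0.5, -0.5, -1.3]
opening: 0.0223
```

>>> {"method": "apply_moves", "body": {"commands": [0, 0, -0.5, 0, 0, 0, 1.5, 0, 0, -0.5, 0, 0, 0, 1.5, 0, 0, -0.5, 0, 0, 0, 1.5, 0, 0, 0, 0, 0, 0, 1.5]}}

```text
t: 18.6
tool_pos: [0.4909, -0.1998, 0.1726]
orientation: [-2.226, -2.215, 0.0]
force: [-0.3, 0.0, -0.4]
opening: 0.0222
```

>>> {"method": "apply_moves", "body": {"commands": [0, 0, -0.5, 0, 0, 0, 1.5, 0, 0, -0.5, 0, 0, 0, 1.5, 0, 0, -0.5, 0, 0, 0, 1.5, 0, 0, 0, 0, 0, 0, 1.5, 0, 0, 0, 0, 0, 0, 1.5]}}

```text
t: 19.23
tool_pos: [0.491, -0.1999, 0.1565]
orientation: [-2.226, -2.215, 0.0]
force: [-0.1, 0.2, -0.3]
opening: 0.0222
```

Run:
```python
from st import *
st(); line(); o=[]
for c,im,d,m in rod(("scene","side")):
    for n in ("lever_grip","valve_stem","short_rod","stand"): print(n,[(w(r["point"],c,m).round(4).tolist(),round(r["conf"],2)) for r in spot_point(n,c)[:1]])
    u,v=px([.489,-.201,.1],c).astype(int); o.append(cv2.resize(im[v-75:v+75,u-50:u+50],None,fx=4,fy=4,interpolation=cv2.INTER_CUBIC))
cv2.imwrite("pics/o3.png",np.hstack(o))
```

```text
t 19.225 tcp [ 0.491  -0.1999  0.1565] tilt [-0.0012  0.0009] fix wx,wy -0.0009 -0.0012 F [-0.1  0.2 -0.3] op 0.02224070921552285
scene rows 264 306 conf 0.46 resid 0.59 tip px 326.0 306
side rows 247 310 conf 0.88 resid 0.73 tip px 316.1 310
axis at 0.125 [ 0.4842 -0.2084]
axis at 0.17 [ 0.4887 -0.2077]
axis at 0.3 [ 0.5016 -0.2054]
scene rod_tip []
scene rod_handle [([0.491, -0.1975, 0.169], 0.5)]
scene upper_bushing [([0.4868, -0.2014, 0.1279], 0.79)]
lever_grip []
valve_stem [([0.494, -0.1576, 0.0795], 0.57)]
short_rod [([0.4759, 0.2243, 0.0083], 0.69)]
stand [([0.4911, -0.2016, 0.0001], 0.64)]
side rod_tip [([0.4862, -0.2002, 0.0245], 0.87), ([0.491, -0.1973, 0.0239], 0.21)]
side rod_handle [([0.4929, -0.2021, 0.171], 0.56), ([0.4949, -0.1549, 0.0807], 0.43)]
side upper_bushing [([0.4919, -0.1999, 0.1249], 0.82), ([0.4934, -0.2009, -0.0008], 0.33)]
lever_grip []
valve_stem [([0.4976, -0.1572, 0.0825], 0.86)]
short_rod [([0.4848, -0.2003, 0.0256], 0.37)]
stand [([0.4926, -0.2029, -0.0029], 0.71)]
```

View pics/o3.png

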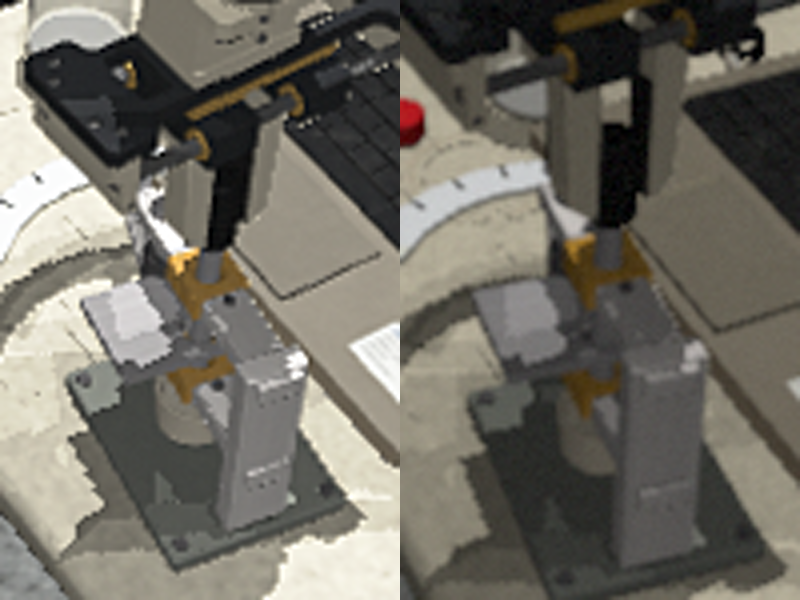

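The shank shows through the upper bushing and the open valve port. The force is near zero, and one network puts the tip at z 0.0245. Handing in.

Run:
```python
from st import *
st(); print(close_job())
```

```text
t 20.225 tcp [ 0.4909 -0.1998  0.1565] tilt [-0.0013  0.0009] fix wx,wy -0.0009 -0.0013 F [-0.4 -0.9 -0.8] op 0.02264890722534988
the job is handed in; nothing more can be done
None
```

I set the lever at the long mark and lowered the long rod through both bushings and the open valve port. I then handed the job in at t = 20.2 s with the rod still gripped; it reported no verdict.

**Rod:** the tip is about 25 mm above the stand's underside, by arm position and by the side camera's estimate (24.5 mm). The tool tilt is under 0.002 rad, the wrist force under 2 N during the whole descent, and the grip holds at a 22 mm opening with 25 N commanded.

**Lever:** after I released it, the grip's direction was within 1° of the mark. The pointer tip read about 3° short of the mark, still inside the 5.7° tolerance. I did not get a lever reading at the very end because the gripper hid it from the cameras, but the rod passing freely through the port fits the valve being open.

**Checks that disagreed:**
- **Rod axis:** the line I fitted from the two camera masks scattered by up to about 8 mm and 0.1 rad. I put this down to partial occlusion and relied on the near-zero force and the fit in the bushings instead.
- **Tip in the scene camera:** in the last look the tip network found nothing there.

**Other objects:** the short rod was still at its starting spot in the last scene view. I never moved the caps or the beaker, but I did not measure them again at the end.

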